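# Sort centrifuge lid bumpers by spring stiffness

### The arm

A 7-joint arm with a two-finger parallel gripper is mounted at the origin on the work surface. World frame = base frame: x ahead of the robot, y to its left, z up, the work surface at z = 0. Lengths are in m, angles in rad, forces in N, time in s.
With the tool pointing down it reaches from about 0.425 to 0.975 m from the base axis. Payload 16.7 kg.
Tool frame: the origin (TCP) lies at the very end of the fingers, on their centre line; the grasp point (between the pads) lies 19 mm behind it; z points along the fingers, y is the direction in which the jaws open and shut (so a half turn about z gives the same grasp; the last joint's range is limited). The gripper opens to 85 mm and grips with 20 to 120 N. Pads are 22 mm wide; open, the fingers measure 114 mm over their backs; the gripper's body (76 mm by 85 mm) begins 54 mm behind the grasp point. The pads swing forward as they close: fully open they stand 13 mm farther back than shut.
Start: joints at [1.181, 0.426, 0.074, 1.606, -0.034, 1.111, -0.067], TCP at [0.16, -0.656, 0.231] pointing down, gripper open.
Joint ranges: [-2.85, 2.85], [-0.5, 2.14], [-1.23, 1.37], [0.21, 2.46], [-1.02, 4.16], [0.16, 2.05], [-2.73, 2.73]. Speed limits (rad/s): [1.89, 1.89, 2.39, 2.39, 3.01, 3.01, 3.01].

### API

Orientations are given as a unit quaternion [x, y, z, w].
In Python, from cell import robot, fingers, kin, telemetry, optics, order, finder gives the robot as it stands. Calls block until the motion is done:
- robot.move_ptp(position, orientation): joint-space move of the TCP to a pose.
- robot.move_l(position, attitude=None, v=0.15, stop_force=None): straight line of the TCP; attitude=None keeps the orientation; v is the mean speed in m/s. With stop_force (N) it stops when the force on the tool has changed by that much, and returns True; else False.
- robot.goto_joints(angles): joint-space move.
- fingers.open_jaws() and fingers.close(): open the fingers fully, or close them until they stop; the grip force is fixed at half the most.
- robot.sleep(seconds).
- kin.ik(position, orientation): joint angles nearest the present ones, or None.
- telemetry.state(): the state.
- optics.grab_frame(name): name is "scene" or "top" or "wrist"; returns (picture, depth): 480x640x3 uint8, red, green, blue; 480x640 float32, m along the optical axis (not along the pixel's ray), 0 where there is no reading.
- optics.calibration(name): a dict with "mtx" (3x3 intrinsics, pixels), "k1" (the pictures are not rectified: a ray, as slopes to the right and down, at radius r is drawn at 1 + k1 r^2 times it, then the intrinsics apply), "rvec" (rotation vector, rad) and "tvec" (3), from world to camera coordinates, as OpenCV has them; the wrist camera has in their place "tool_from_camera" (4x4, takes a point from camera to tool coordinates, whose origin is the TCP and whose axes are the flange's). Camera axes: x right, y down, z forward; pixel columns grow to the right and rows downward; lengths in m; the calibration is good to about 2 mm. A picture is of the moment at which its call begins: read the wrist's pose just before it. calibration takes no time and is no camera call.
A pose or a line that the arm cannot do raises robot.PlanningError and nothing moves.
- order.hand_in(): hands the job in, once; it reports no verdict.
Trained networks look in the newest picture that a camera, given by its name, has taken for a name from the list of things; names that differ only in an ending like _2 or _b are one class to them, and where a whole thing is asked for, a point or a joint stands for the part that bears it (a point fixed in the world has none). Each returns a list of dicts, best first, with "p" (0 to 1); they miss things now and then, are a little off and sometimes report something else, mostly with a low value. They report only what shows in the picture. A call takes as long as a camera call. They do not tell look-alikes from the thing itself.
- finder.find_in(camera, thing): "centre" ([row, column] in pixels, amid what is visible of it).
- finder.spot_point(camera, thing): "centre" ([row, column] in pixels: a listed point, or the origin of a listed thing).
The state is a dict: "time": time; "joint_pos": joint angles; "qd": joint speeds; "joint_torque": joint torques, N m; "ee_pos": TCP position; "orientation": TCP orientation; "wrist_force": force on the tool from outside, world axes, zero at the start; "torque": the same for the moment, N m; "gripper_width": finger opening in m.
Only numpy, scipy, OpenCV 4.12 (cv2) and the standard library are available. Lean on these libraries where they do the work, as an engineer would, in place of code of your own. Each camera call takes 0.05 s, during which the arm holds its last target.

### The job

One of the two spring-loaded lid bumpers has gone weak and the other is still stiff: push at least one plunger down, halfway in or further, to feel which is which. Then stand the stiff bumper upright inside the rectangular white tray and the weak one upright inside the round steel dish, and let go of both.

Things in the scene. Friction and masses are not known exactly. Their poses are not given: they have to be found in the camera images.
- bumper_a: One of two look-alike loose lid bumpers, 0.1 to 0.25 kg, upright: black foot disc 50 mm wide, 8 mm thick; aluminium barrel 34 mm wide from 8 to 52 mm height (grip here); on top a steel plunger, its flat head 24 mm wide at 64 to 74 mm height. Origin: centre of the underside, z up. Stiff or weak is unknown until felt at the plunger. A black rubber foot without plunger is not one of them.
- bumper_b: One of two look-alike loose lid bumpers, 0.1 to 0.25 kg, upright: black foot disc 50 mm wide, 8 mm thick; aluminium barrel 34 mm wide from 8 to 52 mm height (grip here); on top a steel plunger, its flat head 24 mm wide at 64 to 74 mm height. Origin: centre of the underside, z up. Stiff or weak is unknown until felt at the plunger. A black rubber foot without plunger is not one of them.
- plunger_a (a joint): How far the plunger of bumper_a is pushed in, m: 0 fully out, 0.010 at its stop, pushed straight down; it springs back. The weak spring needs about 0.4 N per mm (2 N at 5 mm, 4 N at the stop), the stiff one 1.6 N per mm (8 N at 5 mm, 16 N at the stop). Left alone, the stiff one stays fully out and the weak one settles by some 0.4 mm, too little to see.
- plunger_b (a joint): How far the plunger of bumper_b is pushed in, m: 0 fully out, 0.010 at its stop, pushed straight down; it springs back. The weak spring needs about 0.4 N per mm (2 N at 5 mm, 4 N at the stop), the stiff one 1.6 N per mm (8 N at 5 mm, 16 N at the stop). Left alone, the stiff one stays fully out and the weak one settles by some 0.4 mm, too little to see.
- tray: Rectangular white plastic tray fixed to the bench, for the stiff bumper: 150 mm (its x) by 130 mm (its y) outside, walls 5 mm thick and 20 mm high, floor 5 mm thick. Origin at the centre of its underside.
- dish: Round stainless steel dish fixed to the bench, for the weak bumper: 140 mm outside diameter at the bottom, 144 mm at the rim, wall 4 mm thick and 20 mm high, flat floor 5 mm thick. Origin at the centre of its underside.
Not all that is in view belongs to the job. What is shaped like the bumper_b but green is not meant.

How it is judged:
On the way:
1. the plunger of one of the bumpers has been pushed in about halfway (4 mm or more) (value of joint any of plunger_a, plunger_b above 0.004 m), for 0.05 s.
At the end, for the whole second after the job is handed in: At rest, upright within 10 degrees and on the floor (underside less than 10 mm above that of tray or dish): the stiff bumper in the rectangular tray, centre within 50 mm (tray x) and 40 mm (tray y) of its centre; the weak one in the round dish, within 47 mm of its centre (((value of joint plunger_a below 0.00012 m and value of joint plunger_b above 0.00012 m and x of bumper_a in the frame of tray between -0.05 and 0.05 m and y of bumper_a in the frame of tray between -0.04 and 0.04 m and (z of bumper_a in the frame of tray below 0.01 m and angle between bumper_a's own z axis and vertical below 0.17 rad and linear speed of bumper_a below 0.02 m/s) and horizontal distance between bumper_b and dish below 0.047 m and (z of bumper_b in the frame of dish below 0.01 m and angle between bumper_b's own z axis and vertical below 0.17 rad and linear speed of bumper_b below 0.02 m/s)) or (value of joint plunger_b below 0.00012 m and value of joint plunger_a above 0.00012 m and x of bumper_b in the frame of tray between -0.05 and 0.05 m and y of bumper_b in the frame of tray between -0.04 and 0.04 m and (z of bumper_b in the frame of tray below 0.01 m and angle between bumper_b's own z axis and vertical below 0.17 rad and linear speed of bumper_b below 0.02 m/s) and horizontal distance between bumper_a and dish below 0.047 m and (z of bumper_a in the frame of dish below 0.01 m and angle between bumper_a's own z axis and vertical below 0.17 rad and linear speed of bumper_a below 0.02 m/s)))); the robot touches nothing.
It also fails if it takes over 64 s, if anything falls off the work surface, if the arm or the gripper's body presses on something with over 40 N, if the wrist force passes 120 N, or if a joint passes its speed limit or range.

## Working session

There is one attempt and no reset: what is moved stays moved. The work goes in short steps, each a Python script; the robot and the scene stay as the last script left them, time stands still between calls to the robot, and variables do not carry over. Pictures are saved under pics/ and viewed, and the job is handed in when it is done.

```bash
ls; mkdir -p pics
python3 - <<'E'
from cell import robot, fingers, kin, telemetry, optics, order, finder
import cv2
s=telemetry.state(); print(s)
for c in ("scene","top","wrist"):
    im,d=optics.grab_frame(c); cv2.imwrite(f"pics/{c}0.png",im[:,:,::-1])
    print(c,optics.calibration(c))
    if c!="wrist":
        for t in ("bumper_a","tray","dish"): 
            print(t,[(round(r["p"],2),[round(float(v)) for v in r["centre"]]) for r in finder.spot_point(c,t)][:6])
print(telemetry.state()["time"])
E
```

```text
pics
{'time': 0.0, 'joint_pos': array([ 1.18151012,  0.42672477,  0.07381621,  1.60664685, -0.0340902 ,
        1.11081687, -0.06710037]), 'qd': array([-1.81434442e-03, -6.88924783e-05, -2.58760454e-03, -6.61451885e-04,
        8.49003915e-04, -5.08620696e-04, -1.14945329e-05]), 'joint_torque': array([-3.92066140e-04, -9.49840593e+01,  3.76075208e+00, -4.63540220e+01,
        1.93103089e-02,  1.00670918e-02, -6.19198431e-05]), 'ee_pos': array([ 0.16019304, -0.65526678,  0.23059681]), 'orientation': array([ 9.92821045e-01,  1.19607384e-01, -1.26017971e-04, -6.56812888e-04]), 'wrist_force': array([-0.17834238, -0.46150284,  0.23452548]), 'torque': array([ 0.01302454,  0.00751435, -0.04578501]), 'gripper_width': 0.08540683248998439}
scene {'mtx': array([[554.14958633,   0.        , 307.12458061],
       [  0.        , 554.14958633, 227.69503999],
       [  0.        ,   0.        ,   1.        ]]), 'k1': -0.09733957029731899, 'rvec': array([ 2.0022401 ,  1.70970077, -0.53191627]), 'tvec': array([-0.06620519, -0.38497312,  1.25162001])}
bumper_a [(0.79, [238, 382]), (0.77, [247, 278]), (
[... 360 characters left out ...]
 0.77280333])}
bumper_a [(0.86, [272, 301]), (0.76, [228, 264]), (0.61, [237, 368])]
tray [(0.68, [233, 492])]
dish [(0.74, [230, 153])]
wrist {'mtx': array([[431.10507177,   0.        , 323.19637887],
       [  0.        , 431.10507177, 243.43925714],
       [  0.        ,   0.        ,   1.        ]]), 'k1': -0.07385117003832818, 'tool_from_camera': array([[-6.88007948e-04, -9.66379444e-01, -2.57119226e-01,
         6.45153918e-02],
       [ 9.99999621e-01, -5.27755617e-04, -6.92268370e-04,
         1.12666665e-03],
       [ 5.33297807e-04, -2.57119605e-01,  9.66379441e-01,
        -1.42552694e-01],
       [ 0.00000000e+00,  0.00000000e+00,  0.00000000e+00,
         1.00000000e+00]])}
0.45
```

View pics/scene0.png

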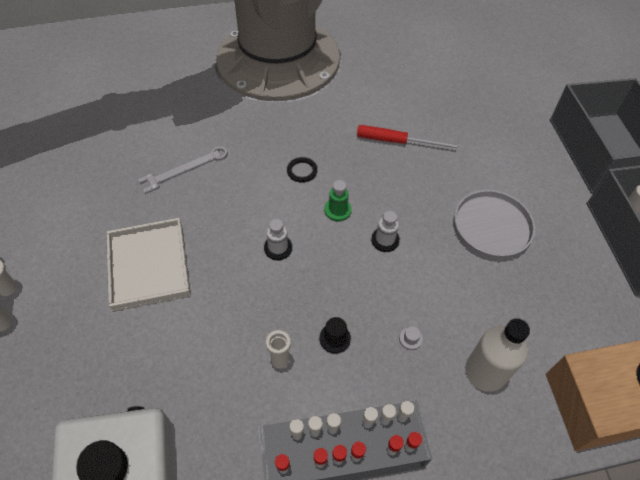

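View pics/top0.png

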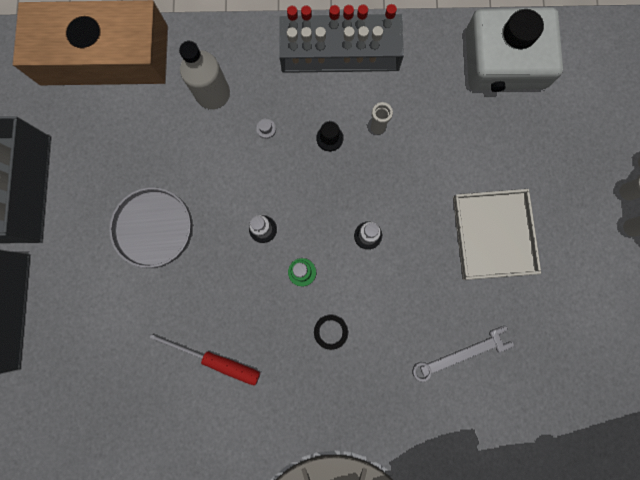

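```bash
cat > h.py <<'E'
from cell import robot, fingers, kin, telemetry, optics, order, finder
import cv2, numpy as np
from scipy.spatial.transform import Rotation as R
def campose(name,state=None):
    c=optics.calibration(name)
    if name=="wrist":
        T=np.eye(4);T[:3,:3]=R.from_quat(state["orientation"]).as_matrix();T[:3,3]=state["ee_pos"]
        return T@c["tool_from_camera"]
    T=np.eye(4);T[:3,:3]=cv2.Rodrigues(c["rvec"])[0];T[:3,3]=c["tvec"]
    return np.linalg.inv(T)
def slopes(name,uv):
    c=optics.calibration(name);K=c["mtx"]
    p=cv2.undistortPoints(np.array(uv,float).reshape(-1,1,2),K,np.array([c["k1"],0,0,0,0]))
    return p.reshape(-1,2)
def onplane(name,rc,z,state=None):
    s=slopes(name,[[rc[1],rc[0]]])[0];T=campose(name,state)
    d=T[:3,:3]@np.array([s[0],s[1],1]);o=T[:3,3]
    return o+d*(z-o[2])/d[2]
def cloud(name,depth,state=None):
    h,w=depth.shape;v,u=np.mgrid[0:h,0:w]
    s=slopes(name,np.stack([u.ravel(),v.ravel()],1))
    P=np.c_[s,np.ones(len(s))]*depth.ravel()[:,None];T=campose(name,state)
    return (P@T[:3,:3].T+T[:3,3]).reshape(h,w,3)
E
python3 - <<'E'
from h import *
np.set_printoptions(precision=4,suppress=True)
for c in ("top","scene"):
    im,d=optics.grab_frame(c); P=cloud(c,d)
    for t in ("bumper_a","tray","dish","plunger_a"):
        for r in finder.spot_point(c,t): print(c,t,round(r["p"],2),np.round(r["centre"],1),onplane(c,r["centre"],0.0)[:2])
    ok=d>0
    # heads: points at z .068-.08 in region of bumpers
    m=ok&(P[...,2]>.066)&(P[...,2]<.082)&(P[...,0]>.35)&(P[...,0]<.62)&(abs(P[...,1])<.2)
    n,l,st,ce=cv2.connectedComponentsWithStats(m.astype(np.uint8))
    for i in range(1,n):
        if st[i,4]>15: 
            q=P[l==i]; print(c,"head",st[i,4],ce[i],q.mean(0),(q.max(0)+q.min(0))/2,im[l==i].mean(0))
    # rims z .012-.028
    m=ok&(P[...,2]>.014)&(P[...,2]<.026)&(P[...,0]>.3)&(P[...,0]<.75)
    n,l,st,ce=cv2.connectedComponentsWithStats(m.astype(np.uint8))
    for i in range(1,n):
        if st[i,4]>100:
            q=P[l==i]; print(c,"rim",st[i,4],ce[i],cv2.minAreaRect(q[:,:2].astype(np.float32)))
print(telemetry.state()["time"])
E
```

```text
top bumper_a 0.91 [236.  369.2] [ 0.5073 -0.0685]
top bumper_a 0.63 [228.8 262.8] [0.5222 0.1222]
top tray 0.66 [232.6 493.7] [ 0.5114 -0.2901]
top dish 0.74 [229.2 153.2] [0.5233 0.3202]
top dish 0.52 [233.8 495.2] [ 0.5092 -0.2927]
top dish 0.29 [227.8 261.1] [0.524  0.1253]
top dish 0.21 [236.8 369.8] [ 0.5059 -0.0696]Traceback (most recent call last):
  File "<stdin>", line 6, in <module>
ValueError: it knows: bumper, dish, tray
```

Run:
```python
from h import *
np.set_printoptions(precision=4,suppress=True)
for c in ("top","scene"):
    im,d=optics.grab_frame(c); P=cloud(c,d)
    if c=="scene":
      for t in ("bumper_a","tray","dish"):
        for r in finder.spot_point(c,t): print(c,t,round(r["p"],2),np.round(r["centre"],1),onplane(c,r["centre"],0.0)[:2])
    ok=d>0
    m=ok&(P[...,2]>.066)&(P[...,2]<.082)&(P[...,0]>.35)&(P[...,0]<.62)&(abs(P[...,1])<.2)
    n,l,st,ce=cv2.connectedComponentsWithStats(m.astype(np.uint8))
    for i in range(1,n):
        if st[i,4]>15: 
            q=P[l==i]; print(c,"head",st[i,4],ce[i],q.mean(0),(q.max(0)+q.min(0))/2,im[l==i].mean(0))
    m=ok&(P[...,2]>.014)&(P[...,2]<.026)&(P[...,0]>.3)&(P[...,0]<.75)
    n,l,st,ce=cv2.connectedComponentsWithStats(m.astype(np.uint8))
    for i in range(1,n):
        if st[i,4]>100:
            q=P[l==i]; print(c,"rim",st[i,4],ce[i],cv2.minAreaRect(q[:,:2].astype(np.float32)))
print(telemetry.state()["time"])
```

```text
top head 168 [257.2738 222.6369] [0.5212 0.1213 0.0746] [0.5214 0.1218 0.072 ] [131.7917 130.6012 135.0119]
top head 164 [371.0793 229.561 ] [ 0.508  -0.065   0.0742] [ 0.5079 -0.065   0.0728] [136.6463 135.4878 140.061 ]
top head 169 [299.6627 269.2604] [0.4442 0.0517 0.0745] [0.4447 0.0514 0.0734] [135.1006 135.5207 138.7515]
top rim 126 [264.6587 125.1667] ((0.7092757821083069, 0.11797353625297546), (0.023112604394555092, 0.022855738177895546), 18.23826026916504)
top rim 480 [ 39.6771 189.8729] ((0.5961971282958984, 0.5197679996490479), (0.044362444430589676, 0.20396694540977478), 77.81830596923828)
top rim 759 [146.0777 225.3913] ((0.5253516435623169, 0.3189080059528351), (0.14189989864826202, 0.14214645326137543), 74.11600494384766)
top rim 1120 [498.0777 232.8232] ((0.508188009262085, -0.2891637682914734), (0.15007857978343964, 0.13128352165222168), 4.099234104156494)
top rim 466 [ 19.2639 305.8026] ((0.39049723744392395, 0.5390145778656006), (0.1800648719072342, 0.005594260524958372), 0.4117484390735626)
top rim 282 [187.0532 348.6525] ((0.3147275447845459, 0.2478979527950287)
[... 947 characters left out ...]
2 [419.2616 140.4302] ((0.3145109713077545, 0.25118333101272583), (0.12481728196144104, 0.014169332571327686), 74.64833068847656)
scene rim 750 [496.172  222.3787] ((0.5239769816398621, 0.32066476345062256), (0.14295752346515656, 0.14438138902187347), 77.92227935791016)
scene rim 461 [615.4512 244.2148] ((0.5986588597297668, 0.5194875001907349), (0.20102132856845856, 0.007816326804459095), 0.12337783724069595)
scene rim 1109 [144.9161 262.7746] ((0.506907045841217, -0.28954100608825684), (0.15385308861732483, 0.13049639761447906), 4.192318439483643)
scene rim 200 [412.185 334.295] ((0.7082544565200806, 0.11887416988611221), (0.022409385070204735, 0.023753084242343903), 8.942038536071777)
0.9
```

```bash
cat >> h.py <<'E'
L=np.array([.5213,.1213]);Rr=np.array([.508,-.0648]);DISH=np.array([.525,.320]);TRAY=np.array([.5076,-.2893])
Q=np.array([1.,0,0,0])
E
python3 - <<'E'
from h import *
np.set_printoptions(precision=3,suppress=True)
for p in (L,Rr,DISH,TRAY):
    print(kin.ik([*p,.15],Q),kin.ik([*p,.016],Q))
fingers.close()
robot.move_ptp([*Rr,.13],Q)
s=telemetry.state();print(s["time"],s["ee_pos"],s["gripper_width"])
robot.move_l([*Rr,.08],v=.1)
robot.sleep(.2);s0=telemetry.state();print(s0["ee_pos"],s0["wrist_force"])
h=robot.move_l([*Rr,.068],v=.03,stop_force=25)
robot.sleep(.3);s=telemetry.state();print(h,s["time"],s["ee_pos"],s["wrist_force"]-s0["wrist_force"])
im,d=optics.grab_frame("scene");cv2.imwrite("pics/press1.png",im[:,:,::-1])
E
```

```text
[ 0.254  0.378 -0.727  1.963  0.315  0.915 -2.204] [ 0.034  0.54  -0.473  2.05   0.402  0.641 -2.278]
[ 0.353  0.285 -0.409  2.026  0.148  0.858 -1.709] [ 0.229  0.485 -0.275  2.111  0.235  0.574 -1.785]
[-0.854  0.42   0.26   1.833 -0.134  0.906 -2.104] [-0.134  0.694 -0.694  1.857  0.6    0.811 -2.714]
[ 0.492  0.369 -0.104  1.884  0.048  0.891 -1.207] [ 0.473  0.555 -0.083  1.958  0.074  0.632 -1.228]
4.125 [ 0.508 -0.066  0.13 ] -0.00020682466424620392
[ 0.508 -0.065  0.081] [-0.432 -0.146  0.103]
False 5.825 [ 0.508 -0.065  0.068] [1.558 0.169 2.225]
```

View pics/press1.png

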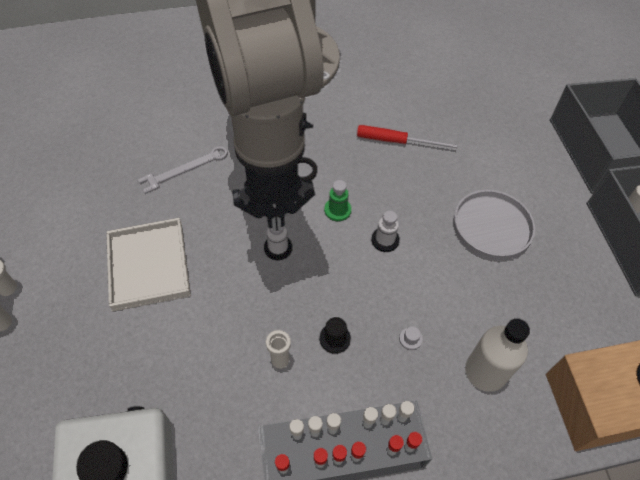

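```bash
cat >> h.py <<'E'
QX=np.array([2**-.5,2**-.5,0,0])
E
python3 - <<'E'
from h import *
np.set_printoptions(precision=4,suppress=True)
robot.move_l([*Rr,.0655],v=.03,stop_force=25)
robot.sleep(.2);s=telemetry.state();print(s["time"],s["ee_pos"],s["wrist_force"])
robot.move_l([*Rr,.12],v=.15)
robot.move_ptp([*L,.11],QX)
robot.move_l([*L,.08],v=.1)
robot.sleep(.2);s0=telemetry.state();print(s0["ee_pos"],s0["wrist_force"],s0["joint_pos"])
h=robot.move_l([*L,.068],v=.03,stop_force=25)
robot.sleep(.3);s=telemetry.state();print(h,s["time"],s["ee_pos"],s["wrist_force"]-s0["wrist_force"])
robot.move_l([*L,.13],v=.15)
for p in (L,Rr,DISH,TRAY):
    print(kin.ik([*p,.15],QX),kin.ik([*p,.016],QX))
E
```

```text
6.325 [ 0.5081 -0.0648  0.0655] [ 1.2605 -1.6745  3.5554]
[0.5216 0.1213 0.0805] [0.1475 0.5259 0.2046] [ 0.2363  0.4876 -0.7223  2.0109  0.4456  0.8026 -0.7457]
False 9.3417 [0.5217 0.1214 0.0681] [-0.5828 -2.0317 10.2834]
[ 0.2965  0.3928 -0.783   1.9603  0.3449  0.925  -0.6598] [ 0.1768  0.5837 -0.6546  2.0416  0.5516  0.6949 -0.8344]
[ 0.6451  0.347  -0.7608  2.0103  0.3045  0.8982 -0.2784] [ 0.5109  0.5467 -0.6226  2.0942  0.5205  0.6555 -0.4658]
[-0.0684  0.5227 -0.7743  1.7834  0.4248  1.0102 -1.0074] [-0.1448  0.6889 -0.6786  1.8581  0.5868  0.8047 -1.1335]
[ 0.9683  0.4554 -0.7127  1.8556  0.3581  0.9623  0.0975] [ 0.8568  0.6224 -0.5791  1.9338  0.4984  0.7308 -0.0166]
```

```bash
cat >> h.py <<'E'
def pick(p):
    robot.move_l([*p,.016],v=.1,stop_force=15)
    s=telemetry.state();print("at",s["time"],s["ee_pos"])
    fingers.close();robot.sleep(.1);print("w",telemetry.state()["gripper_width"])
    robot.move_l([*p,.17],v=.2)
    s=telemetry.state();print("w",s["gripper_width"],s["wrist_force"])
E
python3 - <<'E'
from h import *
np.set_printoptions(precision=4,suppress=True)
fingers.open_jaws()
pick(L)
im,d=optics.grab_frame("scene");cv2.imwrite("pics/pick1.png",im[:,:,::-1]);print(telemetry.state()["time"])
E
```

```text
at 11.9833 [0.5217 0.1214 0.0166]
w 0.032759190615767285
w 0.03283307846644735 [-0.029   0.3423 -1.7706]
13.5833
```

View pics/pick1.png

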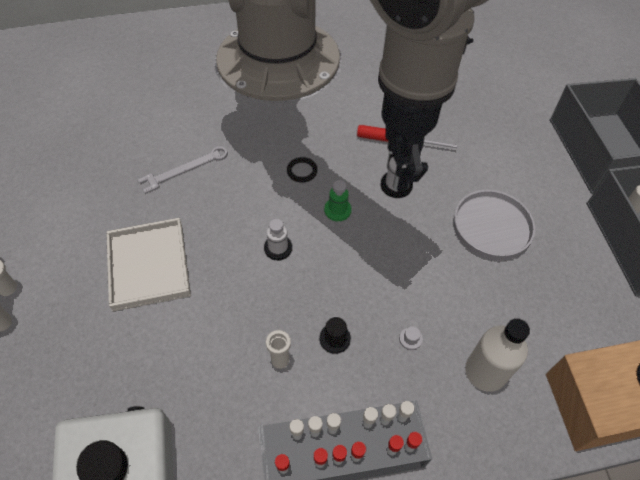

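The image shows the left bumper held upright, with its foot at about row 183, column 397. The weak bumper is still at (247, 278). Next I'll place the held one in the tray.

```bash
cat >> h.py <<'E'
def place(p):
    robot.move_l([*p,.17],v=.25)
    robot.move_l([*p,.045],v=.15)
    robot.sleep(.1)
    h=robot.move_l([*p,.019],v=.04,stop_force=4)
    s=telemetry.state();print("down",h,s["time"],s["ee_pos"],s["wrist_force"])
    fingers.open_jaws();robot.sleep(.1)
    robot.move_l([*p,.17],v=.15)
E
python3 - <<'E'
from h import *
np.set_printoptions(precision=4,suppress=True)
place(TRAY)
im,d=optics.grab_frame("scene");cv2.imwrite("pics/place1.png",im[:,:,::-1]);print(telemetry.state()["time"])
E
```

```text
down True 17.0333 [ 0.5073 -0.2892  0.0208] [ 0.7563 -0.6384 -0.815 ]
18.8917
```

View pics/place1.png

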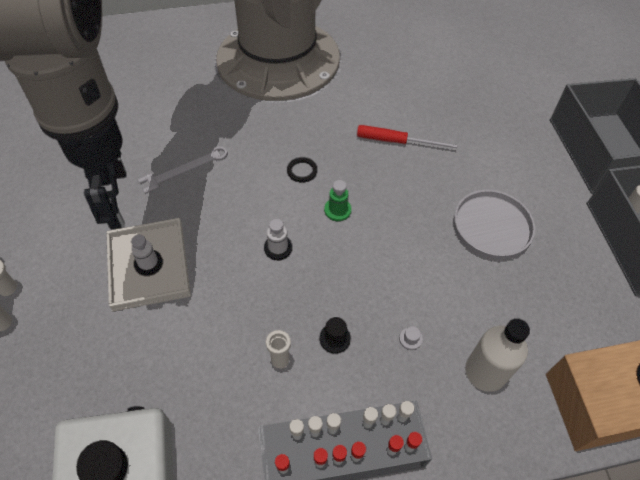

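The stiff bumper stands upright at the centre of the tray, foot at about (262, 148). Next is the weak one.

Run:
```python
from h import *
np.set_printoptions(precision=4,suppress=True)
robot.move_l([*Rr,.17],v=.25)
pick(Rr)
place(DISH)
robot.move_l([.45,.2,.3],v=.3)
robot.sleep(.3)
for c in ("scene","top"):
    im,d=optics.grab_frame(c);cv2.imwrite(f"pics/end_{c}.png",im[:,:,::-1]);P=cloud(c,d)
    for r in finder.spot_point(c,"bumper_a"): print(c,round(r["p"],2),np.round(r["centre"]),onplane(c,r["centre"],.005)[:2])
    for g in (DISH,TRAY):
        m=(d>0)&(P[...,2]>.070)&(P[...,2]<.088)&(np.hypot(P[...,0]-g[0],P[...,1]-g[1])<.06)
        if m.any(): print(c,"head",m.sum(),P[m].mean(0))
s=telemetry.state();print(s["time"],s["ee_pos"],s["wrist_force"],s["gripper_width"])
```

```text
at 21.6333 [ 0.5083 -0.0649  0.0165]
w 0.032367166368978476
w 0.033057932788626856 [-0.9157 -0.2188 -2.8433]
down True 26.5333 [0.5247 0.3198 0.0207] [ 0.6077  0.6872 -0.6235]
scene 0.95 [229. 493.] [0.5298 0.3189]
scene 0.79 [261. 147.] [ 0.5004 -0.2907]
scene 0.71 [208. 338.] [0.4416 0.0537]
scene head 150 [0.5257 0.3174 0.0775]
scene head 180 [ 0.5085 -0.2874  0.0781]
top 0.7 [272. 300.] [0.443  0.0557]
top 0.62 [230. 156.] [0.5212 0.3129]
top 0.59 [232. 494.] [ 0.5122 -0.2886]
top head 181 [ 0.5073 -0.2864  0.0792]
29.6333 [0.45   0.2002 0.2998] [ 0.3349  0.0896 -0.163 ] 0.08547094214692974
```

View pics/end_scene.png

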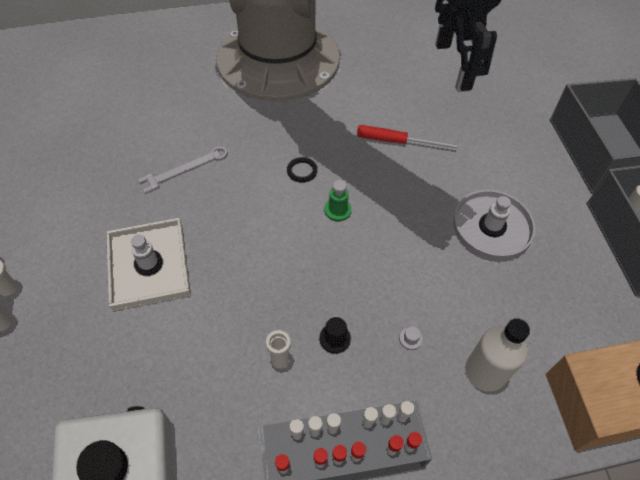

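View pics/end_top.png

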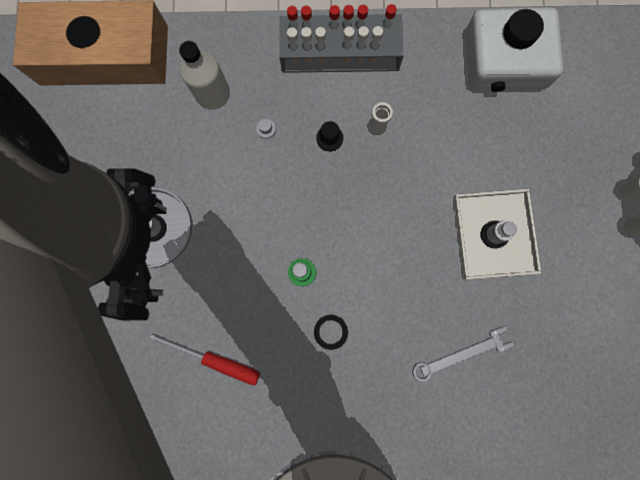

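Both bumpers are upright. One is centred in the tray at about (262, 148) in the scene view, the other in the dish at about (227, 493). The gripper is clear of both, so I'm handing in.

```bash
python3 -c "
from h import *
print(order.hand_in(), telemetry.state()['time'])"
```

```text
the job is handed in; nothing more can be done
the job is handed in; nothing more can be done
```

The stiff bumper now stands in the white tray and the weak one in the steel dish. I let go of both and handed the job in at about 30 s of the 64 s allowed.

- **Which is which:** I pressed both plungers past halfway. The bumper at y ≈ −0.065 gave about 2.2 N at 6 mm and 3.5 N at 8.5 mm, so it is the weak one. The bumper at y ≈ +0.12 gave about 10.3 N at 6 mm, so it is the stiff one.
- **Final positions:** In the last scene picture both plunger heads are within about 3 mm of the tray and dish centres. They measure about 78 mm high, against an expected 79 mm with the 5 mm floor, so both stand upright on the floor.
- **Checks that were weaker or disagreed:** In the last top-camera picture the arm hid the dish bumper's head, so only the scene camera measured it. The network's position estimates were up to about 8 mm off the centres, still well inside the limits.

The gripper was open and clear of both bumpers at hand-in, and the wrist force was near zero.

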